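# Scan the parcel on the weighing platform

## Task

Book the weighed parcel: draw the pistol-grip barcode scanner up out of its charging stand and turn it over the parcel so that its nose points steeply down at the barcode on the parcel's label. Finish while holding it there, still and raised, with the window about a hand's breadth from the label, aimed at the middle of the barcode and with the scanner's width square across the bars so that the scan line crosses all of them. Do not touch the parcel, and leave the lift lever and the counterweight, tag holder, whistle and tally block as they are.

Things in the scene. Friction and masses are not known exactly. Their poses are not given: they have to be found in the camera images.
- scanner_head (a point): Middle of the head of the loose 220 g pistol-grip scanner; x out of the nose (its aim), y to its left, z up out of the head's top. Head 46 mm high, 50 mm wide, flat-sided from x = -47 to 44 mm, then a nose bumper 56 wide, 50 high, to x = 68. Handle 36 (x) by 28 mm (y) straight down to a foot 133 mm below. Starts upright in the stand, nose level, this point 145 mm above the table.
- scanner_window (a point): Middle of the reading window on the front of the scanner's nose, 69 mm ahead of the head's middle on its x axis; same axes. The scanner aims straight along x; its scan line is parallel to y.
- stand: Charging stand fixed to the table; origin under its middle, x the way the scanner's nose points at the start. Foot plate 120 (x) by 95 (y) by 12 mm; on it an upright open-topped socket, outside 50 by 42, inside 40 by 32 mm, rim 62 mm and floor 12 mm above the table: the lowest 50 mm of the handle stands in it with 2 mm of play a side.
- barcode (a point): Middle of the barcode, on a white label 95 by 135 mm on the top face of the loose 0.9 kg carton (160 (x) by 220 (y) by 45 mm) lying on the platform; z up. The bars, 42 mm long, run along x; the row of bars is 93 mm wide along y. The carton's middle lies 28 mm to +x and 12 mm to -y of this point.
- platform_top (a point): Middle of the top of the weighing platform, a steel plate 250 mm (x) by 220 mm (y), 64 to 94 mm above the table, raised to a different height each time; z up.
- lift: Cast-iron base of the lift scale under the platform, fixed to the table; origin under its middle on the table. 240 mm (x) by 220 mm (y), with a gear housing sticking out 172 mm to its -y side and a read-out, 150 mm wide and reaching 155 mm above the table, on a post 150 mm to its +x side.
- lever_ball (a point): Ball, 38 mm across, on the outer end of the cast-iron lift lever, which sticks out about 350 mm to the -y side of the lift's middle and slopes upward. Not to be moved.
- counterweight: Loose brass knob weight, 46 mm across, 63 mm high, 0.5 kg; origin under its middle. Leave alone.
- tag_holder: Loose navy plastic holder, 45 (x) by 85 (y) by 60 mm high, with card tags standing out of it to 85 mm; origin under its middle. Leave alone.
- whistle: Loose tin pea whistle lying on its side, about 50 mm long, 17 mm high; origin under its round chamber. Leave alone.
- tally_block: Loose wooden tally block, 45 (x) by 110 (y) by 30 mm high with notch marks on top; origin under its middle. Leave alone.
Not all that is in view belongs to the job. Leave any pink look-alike of the part that bears scanner_head alone.

How it is judged (in metres and radians):
On the way:
1. the scanner is gripped and its handle is clear above the stand's socket (z of scanner_head in the frame of stand above 0.2 m and contact force between the fingers and scanner above 1 N and contact force between scanner and stand below 0.05 N), for 0.1 s.
At the end, for the whole second after the job is handed in: Scanner held still by the fingers alone, head 110 mm or more above the platform, nose 45 degrees or more below level; barcode's middle 50 to 200 mm ahead of the window, within 30 mm across the scanner's width and 20 mm the other way; width along the row of bars to 0.4 rad, either way round (contact force between the fingers and scanner above 1 N and contact force between scanner and stand below 0.05 N and contact force between scanner and parcel below 0.05 N and contact force between scanner and lift below 0.05 N and contact force between scanner and platform below 0.05 N and z of scanner_head in the frame of platform_top above 0.11 m and angle between scanner_window's own x axis and vertical above 2.356 rad and x of barcode in the frame of scanner_window between 0.05 and 0.2 m and y of barcode in the frame of scanner_window between -0.03 and 0.03 m and z of barcode in the frame of scanner_window between -0.02 and 0.02 m and angle between the y axis of scanner_window and the y axis of barcode, either way round below 0.4 rad and linear speed of scanner below 0.03 m/s and angular speed of scanner below 0.2 rad/s); the arm keeps its last pose, push and grip.
It fails at once if the scanner or the robot touches the parcel (contact force between any of scanner, the arm, the fingers and parcel above 0.5 N).
It fails at once if the parcel is shifted by more than 10 mm (distance of barcode from where it was at the start of the episode above 0.01 m).
It fails at once if the lift lever is moved by more than 20 mm at its ball (distance of lever_ball from where it was at the start of the episode above 0.02 m).
It fails at once if the counterweight, tag holder, whistle or tally block is moved by more than 20 mm (distance of any of counterweight, tag_holder, whistle, tally_block from where it was at the start of the episode above 0.02 m).
It also fails if it takes over 29 s, if anything falls off the work surface, if the arm or the gripper's body presses on something with over 40 N, if the wrist force passes 120 N, or if a joint passes its speed limit or range.

## Robot

A 7-joint arm with a two-finger parallel gripper is mounted at the origin on the work surface. World frame = base frame: x ahead of the robot, y to its left, z up, the work surface at z = 0. Lengths are in mm, angles in rad, forces in N, time in s.
With the tool pointing down it reaches from about 350 to 900 mm from the base axis. Payload 7.2 kg.
Tool frame: the origin (TCP) lies midway between the tips of the shut fingers; the grasp point (between the pads) lies grip_depth behind it (grip_depth is the distance from the TCP to the grasp point, in mm); y points along the fingers, z is the direction in which the jaws open and shut, and the axes are right-handed (so a half turn about y gives the same grasp; the last joint's range is limited). The gripper opens to 88 mm and grips with 3 to 60 N. Pads are 20 mm wide; open, the fingers measure 115 mm over their backs; the gripper's body (75 mm by 178 mm) begins 61 mm behind the grasp point.
Start: joints at [1.057, 0.411, -0.013, 1.596, 0.006, 1.134, -0.082], TCP at [269.477, -563.926, 194.653] pointing down, gripper open.
Joint ranges: [-2.95, 2.95], [-0.29, 1.99], [-1.47, 1.44], [0.14, 2.54], [-1.03, 4.17], [0.13, 1.85], [-2.86, 2.86]. Speed limits (rad/s): [2.39, 2.39, 3.01, 3.01, 3.14, 3.14, 3.14].

## Interface

Orientations are given as [roll, pitch, yaw] about the fixed x, y, z axes, in that order (R = Rz(yaw) Ry(pitch) Rx(roll)).
In Python, from station import state, camera, camera_model, job_done, find_in, grip_depth gives the robot as it stands.
- The arm moves only by the shell command python3 -m pendant 'ROWS' [FORCE]. ROWS is JSON, a list of rows, each a list of 3 entries, a list of its own where there are three numbers: the shift along the tool's x, y, z in cm, then the turn, a rotation vector about the tool's x, y, z in rad, then the finger opening in cm, from 0 to 8.78. In form: [[[x, y, z], [ax, ay, az], grip], ...]. A call has 1 to 5 rows; each row is the pose to reach, as a shift and turn from the pose commanded when the call began, along the tool's axes at that moment; what a row does not reach only later rows make up. A row lasts 1/12 s, in which the tool goes at most 41.7 mm and 7.16 degrees, less where a joint would pass 70% of its speed; a pose out of reach is approached as far as the arm can. A call with a gripper value outside its range is refused whole. The fingers move at their own pace and stop on an object; FORCE is the grip in N (left out, the last holds). Time passes only in rows, so rows that repeat a pose let the fingers close. It gives the time, the measured TCP pose, the force and the opening at its end, in the units of the state.
- state(): the state, without advancing time (a new reading comes with each control period).
- camera(name): name is "side" or "top"; returns the picture (384x512x3 uint8, red, green, blue); there is no depth.
- camera_model(name): a dict with "fovy" (degrees; the focal length in pixels is half the picture's height over the tangent of half this angle, whatever the lens; pixels are square), "cx", "cy" (the principal point, pixels), "R" (3x3) and "t" (3): a world point X has camera coordinates R X + t. Camera axes: x right, y down, z forward; pixel columns grow to the right and rows downward; lengths in mm; the calibration is good to about 2 mm. A picture is of the moment at which its call begins. camera_model takes no time and is no camera call.
- job_done(): hands the job in, once; it reports no verdict.
Trained networks look in the newest picture that a camera, given by its name, has taken for a name from the list of things; names that differ only in an ending like _2 or _b are one class to them, and where a whole thing is asked for, a point or a joint stands for the part that bears it (a point fixed in the world has none). Each returns a list of dicts, best first, with "p" (0 to 1); they miss things now and then, are a little off and sometimes report something else, mostly with a low value. They report only what shows in the picture. A call takes as long as a camera call. They do not tell look-alikes from the thing itself.
- find_in(camera, query): "extent" ([left, top, right, bottom] in pixels, round what is visible of it).
The state is a dict: "time_s": time; "joint_pos": joint angles; "joint_velocities": joint speeds; "joint_efforts": joint torques, N m; "eef_pos": TCP position; "tcp_rot": TCP orientation; "ft_force": force on the tool from outside, world axes, zero at the start; "torque": the same for the moment, N m; "grip_width": finger opening in mm.
Only numpy, scipy, OpenCV 4.12 (cv2) and the standard library are available. Lean on these libraries where they do the work, as an engineer would, in place of code of your own. Each camera call takes 0.05 s, during which the arm holds its last target.

## Working session

There is one attempt and no reset: what is moved stays moved. The work goes in short steps, Python scripts to look and compute and a shell command to move; the robot and the scene stay as the last step left them, time stands still between calls to the robot, and variables do not carry over. Pictures are saved under pics/ and viewed, and the job is handed in when it is done.

```bash
ls; mkdir -p pics
python3 - <<'E'
from station import *
import cv2,numpy as np
print(state()); print(grip_depth)
for c in ("side","top"):
    im=camera(c); cv2.imwrite(f"pics/{c}0.png",cv2.cvtColor(im,cv2.COLOR_RGB2BGR))
    m=camera_model(c); print(c,m)
    for q in ["scanner_head","stand","barcode","platform_top","lever_ball","counterweight","tag_holder","whistle","tally_block","lift"]:
        try: print(q,[(np.round(d["extent"]).tolist(),round(d["p"],2)) for d in find_in(c,q)[:3]])
        except Exception as e: print(q,e)
E
```

```text
pics
{'time_s': 0.0, 'joint_pos': array([ 1.05678677,  0.4119092 , -0.01271414,  1.59702673,  0.00560253,
        1.13429863, -0.08218697]), 'joint_velocities': array([-0.0002472 ,  0.00135003,  0.00017428,  0.00244777, -0.00042967,
       -0.00088454, -0.00126738]), 'joint_efforts': array([-2.77762711e-04, -5.87965214e+01,  6.41874466e-01, -2.91078115e+01,
       -5.38604963e-02,  1.82687771e-02,  1.34433012e-04]), 'eef_pos': array([ 269.21722654, -563.44090668,  193.81040265]), 'tcp_rot': array([-1.57239846e+00, -1.15210452e-04, -2.69574241e+00]), 'ft_force': array([-0.49205503,  0.03801164,  0.57815273]), 'torque': array([ 0.02033195, -0.04023448,  0.01641723]), 'grip_width': 88.11181518079967}
18.700000000000003
side {'fovy': 55.56705284479283, 'cx': 246.3002160600724, 'cy': 191.9251495894897, 'R': array([[-0.88301303, -0.46914722, -0.01374326],
       [-0.22099093,  0.44141767, -0.86966284],
       [ 0.41406642, -0.76488648, -0.49345483]]), 't': array([457.95444102, 223.46158317, 826.88632199])}
scanner_head [([136.0, 224.0, 200.0, 284.0], 0.9), ([215.0, 260.0, 281.0, 337.0], 0.
[... 750 characters left out ...]
, 't': array([ -30.94817311,  535.73436171, 1317.86358392])}
scanner_head [([147.0, 168.0, 166.0, 206.0], 0.72), ([185.0, 224.0, 221.0, 264.0], 0.66), ([131.0, 230.0, 171.0, 265.0], 0.57)]
stand [([151.0, 179.0, 180.0, 222.0], 0.79), ([147.0, 170.0, 165.0, 207.0], 0.73)]
barcode [([260.0, 160.0, 332.0, 216.0], 0.6)]
platform_top [([261.0, 152.0, 334.0, 231.0], 0.9), ([152.0, 147.0, 182.0, 169.0], 0.31)]
lever_ball [([326.0, 206.0, 406.0, 219.0], 0.74)]
counterweight [([198.0, 158.0, 212.0, 171.0], 0.68)]
tag_holder [([155.0, 146.0, 180.0, 169.0], 0.59)]
whistle [([121.0, 214.0, 130.0, 224.0], 0.45)]
tally_block [([101.0, 165.0, 140.0, 188.0], 0.6)]
lift [([281.0, 137.0, 403.0, 218.0], 0.83)]
```

View pics/side0.png

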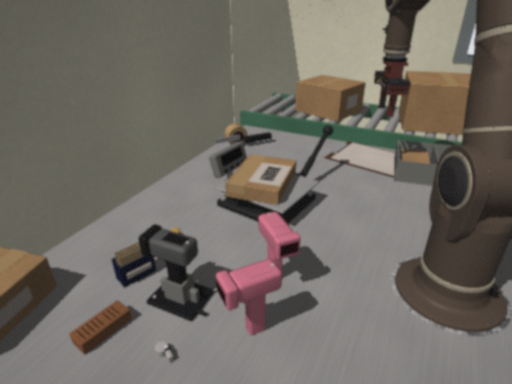

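View pics/top0.png

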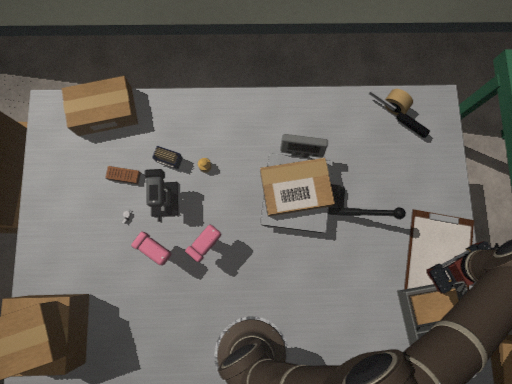

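Run:
```python
import cv2
s=cv2.imread("pics/side0.png");t=cv2.imread("pics/top0.png")
def crop(im,x0,y0,x1,y1,k,n): cv2.imwrite(n,cv2.resize(im[y0:y1,x0:x1],None,fx=k,fy=k,interpolation=cv2.INTER_CUBIC))
crop(s,100,210,230,330,6,"pics/s_sc.png")
crop(t,130,140,230,240,6,"pics/t_sc.png")
crop(t,245,120,345,240,5,"pics/t_pl.png")
crop(s,200,110,350,230,5,"pics/s_pl.png")
```

```text
(no output)
```

View pics/s_sc.png

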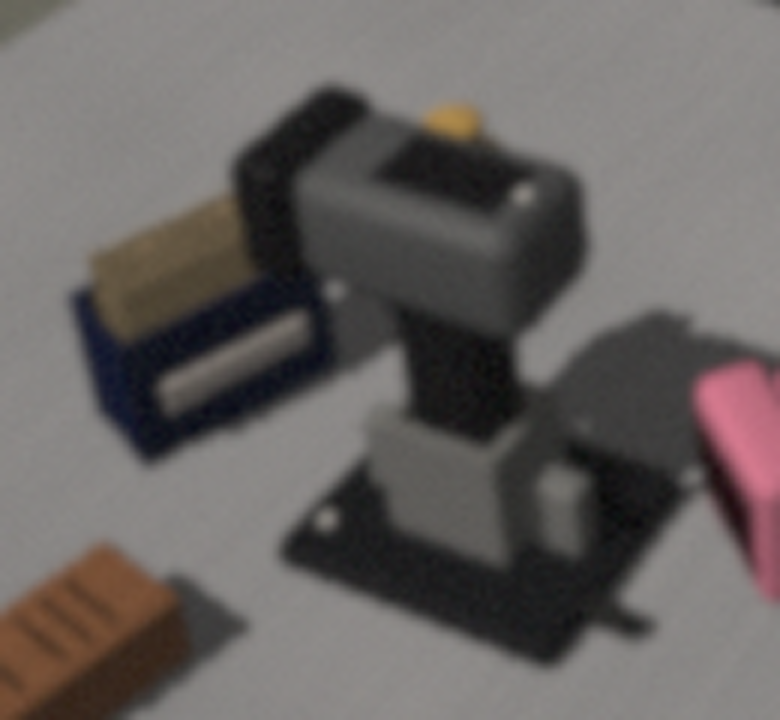

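View pics/t_sc.png

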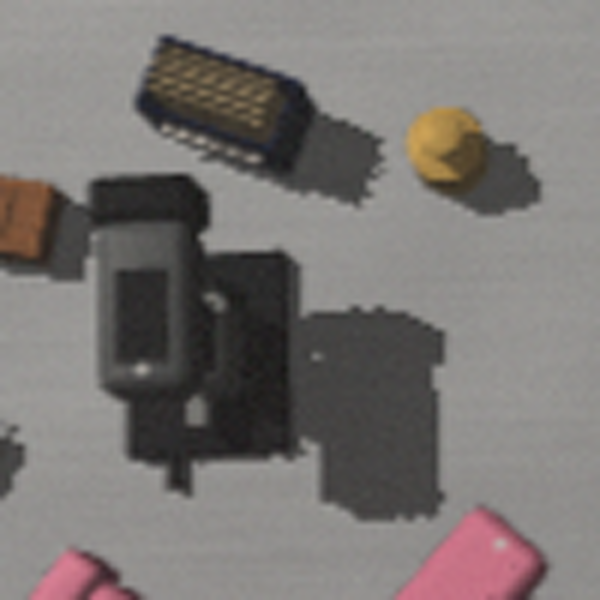

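View pics/t_pl.png

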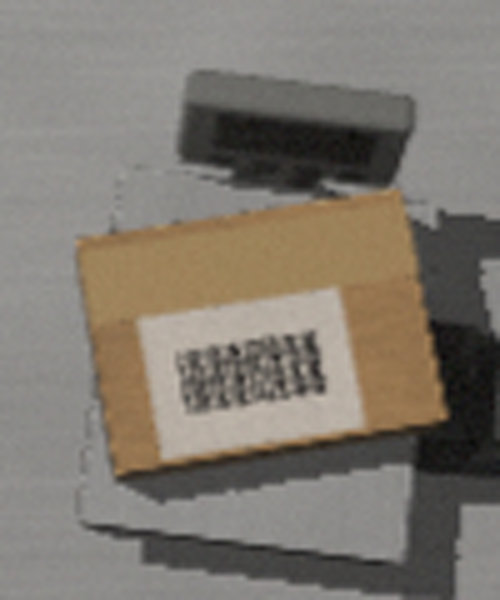

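View pics/s_pl.png

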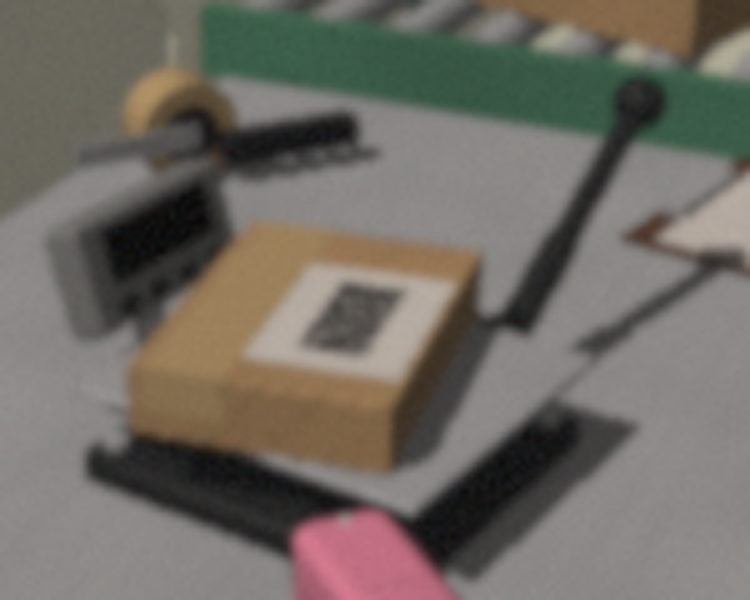

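```bash
cat > h.py <<'E'
import numpy as np, cv2
from scipy.optimize import least_squares
from scipy.spatial.transform import Rotation as Ro
from station import *
M={c:camera_model(c) for c in("side","top")}
def proj(c,X):
    m=M[c];f=192/np.tan(np.radians(m["fovy"]/2))
    Y=np.atleast_2d(X)@np.array(m["R"]).T+m["t"]
    return np.c_[m["cx"]+f*Y[:,0]/Y[:,2],m["cy"]+f*Y[:,1]/Y[:,2]]
def fit(obs,p0,zfix=None):
    def P(p,L):
        L=np.array(L,float);z=zfix if zfix is not None else p[3]
        return Ro.from_euler("z",p[2]).apply(L)+[p[0],p[1],z]
    r=lambda p:np.concatenate([(proj(c,P(p,[L]))[0]-uv) for c,L,uv in obs])
    s=least_squares(r,p0); return s.x,s.fun.reshape(-1,2)
E
python3 - <<'E'
from h import *
a,b=80,110
T=lambda u,v:(245+u/5,120+v/5)
S=lambda u,v:(200+u/5,110+v/5)
obs=[("top",(a,b,0),T(77,240)),("top",(a,-b,0),T(403,190)),("top",(-a,-b,0),T(447,418)),("top",(-a,b,0),T(117,470)),
("side",(a,b,0),S(133,370)),("side",(a,-b,0),S(265,222)),("side",(-a,-b,0),S(478,255)),("side",(-a,b,0),S(398,407)),
("top",(-28,12,0),T(250,375)),("side",(-28,12,0),S(353,318))]
p,r=fit(obs,[600,-200,0,120]);print(p);print(r.round(1))
print("barcode",Ro.from_euler("z",p[2]).apply([-28,12,0])+[p[0],p[1],p[3]])
T=lambda u,v:(130+u/6,140+v/6)
S=lambda u,v:(100+u/6,210+v/6)
a,b=60,47.5
obs=[("top",(a,-b,12),T(296,250)),("top",(-a,-b,12),T(296,452)),("top",(-a,b,12),T(128,457)),
("side",(a,b,12),S(285,545)),("side",(-a,b,12),S(553,655)),("side",(-a,-b,12),S(695,475))]
p,r=fit(obs,[500,200,0],0);print(p);print(r.round(1))
h,w=25,28
obs=[("top",(68,w,h),T(92,178)),("top",(68,-w,h),T(190,174)),("side",(68,-w,h),S(330,85)),("side",(68,w,h),S(237,160)),("top",(-47,25,23),T(105,388)),("top",(-47,-25,23),T(192,388)),("side",(-47,25,-23),S(510,335))]
p,r=fit(obs,[500,200,0],145);print(p);print(r.round(1))
E
```

```text
[ 5.43903669e+02 -1.65702349e+02  1.38709363e-01  1.07888231e+02]
[[ 0.2 -0.4]
 [-0.4 -0.3]
 [ 0.2  0.5]
 [ 0.2  0.7]
 [-0.5 -0.6]
 [-1.9 -0. ]
 [ 1.7 -0.4]
 [-0.4  0.7]
 [ 0.3 -0.5]
 [ 0.8  0.7]]
barcode [ 514.51342116 -157.68902535  107.88823098]
[5.24559444e+02 2.93260242e+02 2.41082749e-02]
[[-2.1  0.3]
 [-1.8  0.3]
 [-1.3  0.7]
 [-0.4 -1.9]
 [ 0.6 -1.3]
 [ 0.5 -1.2]]
[5.27167434e+02 2.92621343e+02 4.53376438e-02]
[[-1.5 -0.6]
 [ 0.1 -1.1]
 [ 0.1 -3.5]
 [-1.6 -1.8]
 [-2.   0.5]
 [-0.2 -0.6]
 [ 3.5  2. ]]
```

Run:
```python
import cv2,numpy as np
t=cv2.imread("pics/top0.png");g=cv2.GaussianBlur(cv2.cvtColor(t,cv2.COLOR_BGR2GRAY),(0,0),1).astype(float)
for lo,hi in((80,96),(20,40)):
  out=[]
  for u in range(40,450,30):
    col=g[lo:hi,u-2:u+3].mean(1);d=np.abs(np.diff(col)); k=d.argmax()
    w=d[max(0,k-1):k+2]; out.append((u,round(lo+.5+ (np.arange(max(0,k-1),k-1+3)[:len(w)]*w).sum()/w.sum(),2)))
  print(out)
for v in range(95,285,20):
    row=g[v-2:v+3,8:45].mean(0);d=np.abs(np.diff(row));k=d.argmax();print(v,8.5+k,end=' ')
```

```text
[(40, np.float64(89.4)), (70, np.float64(82.3)), (100, np.float64(80.82)), (130, np.float64(82.75)), (160, np.float64(88.32)), (190, np.float64(87.54)), (220, np.float64(87.34)), (250, np.float64(87.29)), (280, np.float64(86.44)), (310, np.float64(86.3)), (340, np.float64(85.65)), (370, np.float64(85.41)), (400, np.float64(85.34)), (430, np.float64(84.56))]
[(40, np.float64(24.7)), (70, np.float64(24.68)), (100, np.float64(24.54)), (130, np.float64(24.46)), (160, np.float64(24.35)), (190, np.float64(23.65)), (220, np.float64(23.53)), (250, np.float64(23.46)), (280, np.float64(23.38)), (310, np.float64(23.33)), (340, np.float64(22.61)), (370, np.float64(22.53)), (400, np.float64(22.47)), (430, np.float64(22.32))]
95 29.5 115 27.5 135 25.5 155 23.5 175 22.5 195 20.5 215 18.5 235 16.5 255 14.5 275 13.5
```

Run:
```python
from h import *
T=lambda u,v:(130+(u+.5)/6-.5,140+(v+.5)/6-.5)
S=lambda u,v:(100+(u+.5)/6-.5,210+(v+.5)/6-.5)
a,b=60,47.5
ot=[("top",(a,-b,12),T(296,250)),("top",(-a,-b,12),T(296,452)),("top",(-a,b,12),T(128,457))]
os_=[("side",(a,b,12),S(285,545)),("side",(-a,b,12),S(553,655)),("side",(-a,-b,12),S(695,475)),("side",(25,21,62),S(370,410)),("side",(-25,21,62),S(500,460))]
for o in(ot,os_,ot+os_):
  p,r=fit(o,[500,200,0],0);print("stand",p.round(3),r.round(1).tolist())
h,w=25,28
ot=[("top",(68,w,h),T(92,178)),("top",(68,-w,h),T(200,174)),("top",(-47,25,23),T(103,388)),("top",(-47,-25,23),T(188,388))]
os_=[("side",(68,-w,h),S(330,85)),("side",(68,w,h),S(237,160)),("side",(-47,25,-23),S(510,335)),("side",(44,25,-23),S(295,275))]
for o in(ot,os_,ot+os_):
  p,r=fit(o,[500,200,0],145);print("scan",p.round(3),r.round(1).tolist())
# overlays
def draw(c,p,n,x0,y0,x1,y1,k,Ls):
    im=cv2.imread(f"pics/{c}0.png")[y0:y1,x0:x1];im=cv2.resize(im,None,fx=k,fy=k,interpolation=cv2.INTER_CUBIC)
    for (lx,ly,lz,hx,hy,hz),col in Ls:
        C=np.array([[x,y,z] for x in(lx,hx) for y in(ly,hy) for z in(lz,hz)],float)
        q=proj(c,Ro.from_euler("z",p[2]).apply(C)+[p[0],p[1],0])
        q=((q-[x0,y0]+.5)*k-.5).astype(int)
        for i in range(8):
            for j in(1,2,4):
                if not i&j: cv2.line(im,tuple(map(int,q[i])),tuple(map(int,q[i|j])),col,1)
    cv2.imwrite(n,im)
p=[527,296,0.035]
Ls=[((-60,-47.5,0,60,47.5,12),(0,255,0)),((-25,-21,12,25,21,62),(255,255,0)),((-47,-25,122,44,25,168),(0,0,255)),((44,-28,120,68,28,170),(0,255,255))]
draw("top",p,"pics/ov_t.png",130,140,230,240,6,Ls)
draw("side",p,"pics/ov_s.png",100,210,230,330,6,Ls)
```

```text
stand [5.27721e+02 2.88326e+02 8.00000e-03] [[-0.0, 0.0], [-0.2, 0.0], [0.3, -0.0]]
stand [5.26355e+02 2.95497e+02 2.80000e-02] [[-1.3, -1.0], [-0.2, -0.5], [-0.3, -0.5], [2.1, 1.6], [-0.3, 0.5]]
stand [5.27079e+02 2.93755e+02 2.50000e-02] [[-1.9, -0.0], [-1.5, -0.0], [-1.0, 0.4], [-1.0, -1.7], [-0.0, -1.2], [-0.2, -1.0], [2.3, 0.9], [-0.1, -0.2]]
scan [5.27061e+02 2.90806e+02 1.70000e-02] [[0.1, -0.5], [0.0, -0.4], [-1.1, 0.7], [1.0, 0.1]]
scan [5.29521e+02 2.94865e+02 3.30000e-02] [[-0.7, -3.0], [-2.7, -1.4], [2.0, 2.9], [1.3, 0.3]]
scan [5.29086e+02 2.93507e+02 3.00000e-02] [[-1.0, -0.9], [-1.1, -1.1], [-1.8, 0.2], [0.3, -0.6], [-0.0, -3.3], [-2.1, -1.8], [2.5, 2.5], [1.9, -0.1]]
```

View pics/ov_t.png

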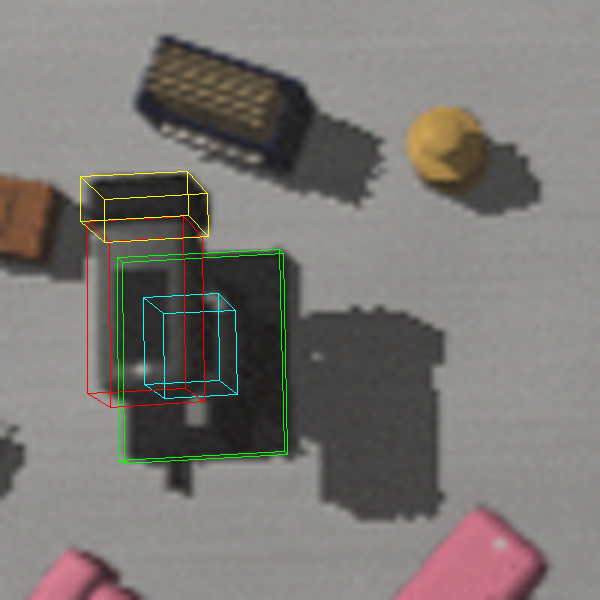

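View pics/ov_s.png

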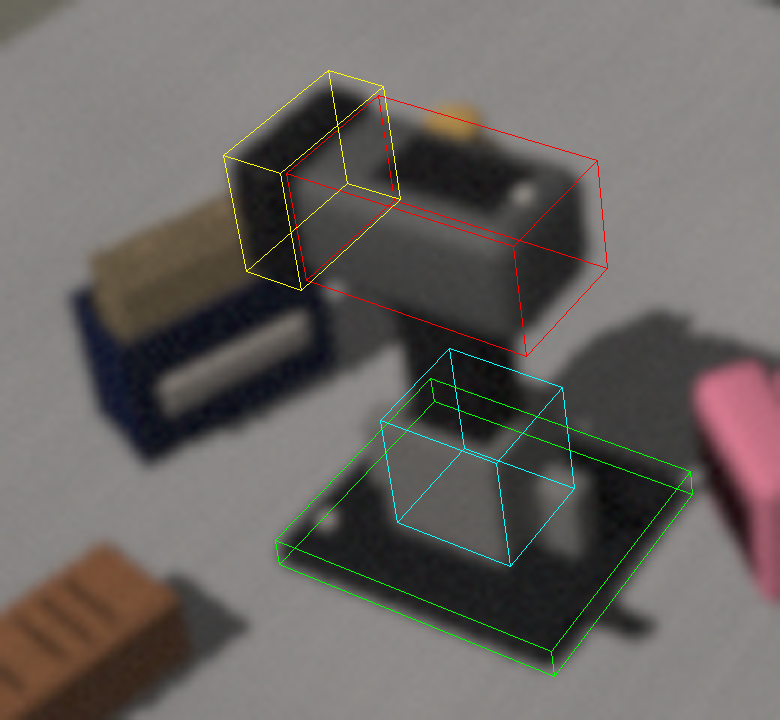

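```bash
cat >> h.py <<'E'
def toolR(yaw,pitch):
    """scanner-style axes: yaw, nose-down; tool held so that tool x=-x,y=-z,z=-y of a level frame at pitch=0; pitch>0 tips nose down"""
    B=np.array([[-1,0,0],[0,0,-1],[0,-1,0]],float).T  # cols: tool x,y,z
    B=np.column_stack([[-1,0,0],[0,0,-1],[0,-1,0]]).astype(float)
    return Ro.from_euler("z",yaw).as_matrix()@Ro.from_euler("y",pitch).as_matrix()@B
def rel(pos,R,s=None):
    s=s or state(); R0=Ro.from_euler("xyz",s["tcp_rot"]).as_matrix()
    d=R0.T@(np.array(pos,float)-s["eef_pos"])/10
    w=Ro.from_matrix(R0.T@R).as_rotvec()
    print("t",round(s["time_s"],2),"pos",s["eef_pos"].round(1),"q",s["joint_pos"].round(2),"F",s["ft_force"].round(1),"g",round(s["grip_width"],1))
    print("shift cm",d.round(2),"rotvec",w.round(3), "dist",round(np.linalg.norm(d),2),"ang",round(np.linalg.norm(w),3))
E
python3 -c "
from h import *
rel([400,-350,330],toolR(0.02,0))
rel([440,-100,330],toolR(0.02,0))"
```

```text
t 1.1 pos [ 269.5 -563.9  194.7] q [ 1.06  0.41 -0.01  1.6   0.01  1.13 -0.08] F [-0.4  0.2  0. ] g 87.6
shift cm [-21.   -13.54 -13.67] rotvec [-0.     0.426 -0.   ] dist 28.48 ang 0.426
t 1.1 pos [ 269.5 -563.9  194.7] q [ 1.06  0.41 -0.01  1.6   0.01  1.13 -0.08] F [-0.4  0.2  0. ] g 87.6
shift cm [-35.39 -13.54 -34.5 ] rotvec [-0.     0.426 -0.   ] dist 51.25 ang 0.426
```

```bash
python3 -m pendant '[[[-8,-13.5,-5],[0,0.1,0],8.7],[[-16,-13.5,-10],[0,0.2,0],8.7],[[-21,-13.5,-13.7],[0,0.43,0],8.7],[[-21,-13.5,-13.7],[0,0.43,0],8.7],[[-21,-13.5,-13.7],[0,0.43,0],8.7]]'; python3 -c "
from h import *
rel([440,-100,330],toolR(0.02,-.2))"
```

```text
time_s: 1.52
eef_pos: [361.2, -413.6, 299.1]
tcp_rot: [-1.57, 0.0, -3.133]
ft_force: [1.7, -0.2, 0.3]
grip_width: 86.9
t 1.52 pos [ 361.2 -413.6  299.1] q [ 0.78  0.21 -0.01  1.63  0.    1.3  -0.8 ] F [ 1.7 -0.2  0.3] g 86.9
shift cm [ -8.15  -3.1  -31.29] rotvec [-0.002 -0.011  0.2  ] dist 32.49 ang 0.2
```

```bash
python3 -m pendant '[[[-8,-3,-31],[0,0,0.05],8.7],[[-8,-3,-31],[0,0,0.1],8.7],[[-8,-3,-31],[0,0,0.15],8.7],[[-8,-3,-31],[0,0,0.2],8.7],[[-8,-3,-31],[0,0,0.2],8.7]]'; python3 -c "
from h import *
rel([500,200,300],toolR(0.02,-.45))"
```

```text
time_s: 1.93
eef_pos: [407.9, -212.1, 317.9]
tcp_rot: [-1.57, 0.203, -3.128]
ft_force: [0.7, -0.1, 0.2]
grip_width: 87.0
t 1.93 pos [ 407.9 -212.1  317.9] q [ 0.64 -0.08 -0.18  1.91 -0.12  1.13 -1.05] F [ 0.7 -0.1  0.2] g 87.0
shift cm [ -9.21   3.7  -41.08] rotvec [-0.003 -0.006  0.247] dist 42.26 ang 0.247
```

```bash
python3 -m pendant '[[[-9,3,-41],[0,0,0],8.7],[[-9,3,-41],[0,0,0],8.7],[[-9,3,-41],[0,0,0],8.7],[[-9,3,-41],[0,0,0.1],8.7],[[-9,3,-41],[0,0,0.2],8.7]]'; python3 -c "
from h import *
rel([510,291,270],toolR(0.02,-.45))"
```

```text
time_s: 2.35
eef_pos: [454.0, -7.1, 312.5]
tcp_rot: [-1.572, 0.405, -3.125]
ft_force: [0.2, 0.3, 0.4]
grip_width: 87.1
t 2.35 pos [454.   -7.1 312.5] q [ 0.47 -0.25 -0.46  2.1  -0.15  0.86 -1.48] F [0.2 0.3 0.4] g 87.1
shift cm [ -3.94   6.35 -29.71] rotvec [ 0.    -0.003  0.045] dist 30.63 ang 0.045
```

```bash
python3 -m pendant '[[[-9,3,-29],[0,0,0],8.7],[[-9,3,-29],[0,0,0],8.7],[[-9,3,-29],[0,0,0],8.7],[[-9,3,-29],[0,0,0.05],8.7],[[-9,3,-29],[0,0,0.1],8.7]]'; python3 -c "
from h import *
rel([480,291,234],toolR(0.02,-.45))"
```

```text
time_s: 2.77
eef_pos: [513.7, 188.6, 317.9]
tcp_rot: [-1.572, 0.5, -3.126]
ft_force: [1.2, -1.5, -1.6]
grip_width: 87.2
t 2.77 pos [513.7 188.6 317.9] q [ 0.43 -0.08 -0.98  1.97  0.26  0.79 -2.26] F [ 1.2 -1.5 -1.6] g 87.2
shift cm [  6.83   5.85 -10.29] rotvec [-0.001 -0.004 -0.05 ] dist 13.66 ang 0.05
```

```bash
python3 -m pendant '[[[3,0,-4],[0,0,-0.02],8.7],[[3,0,-8],[0,0,-0.05],8.7],[[3,0,-10.3],[0,0,-0.05],8.7],[[4,2,-10.3],[0,0,-0.05],8.7]]'; python3 -c "
from h import *
rel([480,291,234],toolR(0.02,-.45))"
```

```text
time_s: 3.1
eef_pos: [486.3, 296.0, 284.1]
tcp_rot: [-1.578, 0.451, -3.123]
ft_force: [1.0, 0.2, 0.5]
grip_width: 87.0
t 3.1 pos [486.3 296.  284.1] q [ 0.23  0.16 -1.17  1.91  0.61  0.95 -2.77] F [1.  0.2 0.5] g 87.0
shift cm [2.75 4.23 0.52] rotvec [ 0.006 -0.001 -0.001] dist 5.07 ang 0.007
```

```bash
for i in 1 2 3 4 5; do :; done; python3 -m pendant '[[[0,0,0],[0,-0.124,0],8.7],[[0,0,0],[0,-0.248,0],8.7],[[0,0,0],[0,-0.372,0],8.7],[[0,0,0],[0,-0.496,0],8.7],[[0,0,0],[0,-0.62,0],8.7]]' | tail -5; python3 -m pendant '[[[0,0,0],[0,-0.124,0],8.7],[[0,0,0],[0,-0.248,0],8.7],[[0,0,0],[0,-0.372,0],8.7],[[0,0,0],[0,-0.496,0],8.7],[[0,0,0],[0,-0.62,0],8.7]]' ; python3 -c "
from h import *
rel([480,291,284],toolR(0.02,-.45)@np.diag([-1,1,-1]))"
```

```text
time_s: 3.52
eef_pos: [485.8, 287.9, 280.0]
tcp_rot: [-1.297, 0.356, -2.45]
ft_force: [-0.9, -0.7, 1.4]
grip_width: 87.0
time_s: 3.93
eef_pos: [485.9, 287.7, 280.1]
tcp_rot: [-1.146, 0.137, -1.851]
ft_force: [-0.2, -0.9, 0.1]
grip_width: 87.3
t 3.93 pos [485.9 287.7 280.1] q [ 0.39  0.24 -1.38  1.92  0.71  1.01 -1.6 ] F [-0.2 -0.9  0.1] g 87.3
shift cm [-0.21 -0.61 -0.45] rotvec [ 0.007 -1.899 -0.   ] dist 0.78 ang 1.899
```

```bash
python3 -m pendant '[[[0,0,0],[0,-0.124,0],8.7],[[0,0,0],[0,-0.248,0],8.7],[[0,0,0],[0,-0.372,0],8.7],[[0,0,0],[0,-0.496,0],8.7],[[0,0,0],[0,-0.62,0],8.7]]' | tail -5; python3 -m pendant '[[[0,0,0],[0,-0.124,0],8.7],[[0,0,0],[0,-0.248,0],8.7],[[0,0,0],[0,-0.372,0],8.7],[[0,0,0],[0,-0.496,0],8.7],[[0,0,0],[0,-0.62,0],8.7]]' ; python3 -c "
from h import *
rel([480,291,284],toolR(0.02,-.45)@np.diag([-1,1,-1]))"
```

```text
time_s: 4.35
eef_pos: [485.9, 287.7, 280.0]
tcp_rot: [-1.143, -0.127, -1.288]
ft_force: [-0.9, -0.4, -0.1]
grip_width: 87.3
time_s: 4.77
eef_pos: [485.9, 287.7, 280.0]
tcp_rot: [-1.289, -0.349, -0.69]
ft_force: [-0.9, -0.7, -0.7]
grip_width: 87.0
t 4.77 pos [485.9 287.7 280. ] q [ 0.42  0.28 -1.44  1.92  0.76  1.05 -0.4 ] F [-0.9 -0.7 -0.7] g 87.0
shift cm [-0.49 -0.61  0.05] rotvec [ 0.005 -0.659 -0.004] dist 0.79 ang 0.659
```

```bash
python3 -m pendant '[[[0,0,0],[0,-0.124,0],8.7],[[0,0,0],[0,-0.248,0],8.7],[[0,0,0],[0,-0.372,0],8.7],[[0,0,0],[0,-0.496,0],8.7],[[-0.2,0,0],[0,-0.62,0],8.7]]' | tail -5; python3 -c "
from h import *
T=toolR(0.02,-.45)@np.diag([-1,1,-1])
rel([486,291.5,225],T)
rel([531,291.5,128],T)
q=camera('top');cv2.imwrite('pics/t1.png',q[:,:,::-1]);q=camera('side');cv2.imwrite('pics/s1.png',q[:,:,::-1])
"
```

```text
time_s: 5.18
eef_pos: [484.7, 288.7, 279.4]
tcp_rot: [-1.555, -0.445, -0.024]
ft_force: [-0.0, -0.0, -0.7]
grip_width: 87.1
t 5.18 pos [484.7 288.7 279.4] q [ 0.42  0.29 -1.45  1.92  0.77  1.05  0.21] F [-0.  -0.  -0.7] g 87.1
shift cm [-2.23  4.96  0.21] rotvec [ 0.004 -0.04  -0.005] dist 5.45 ang 0.04
t 5.18 pos [484.7 288.7 279.4] q [ 0.42  0.29 -1.45  1.92  0.77  1.05  0.21] F [-0.  -0.  -0.7] g 87.1
shift cm [-2.34 15.66  0.15] rotvec [ 0.004 -0.04  -0.005] dist 15.83 ang 0.04
```

View pics/s1.png

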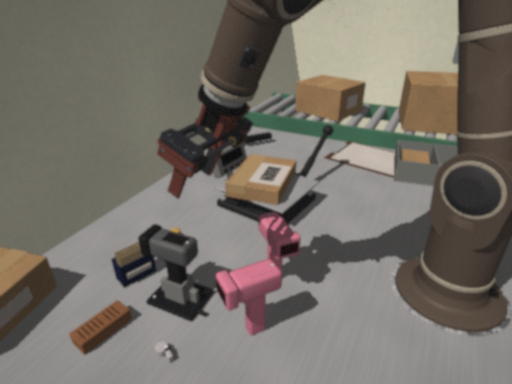

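View pics/t1.png

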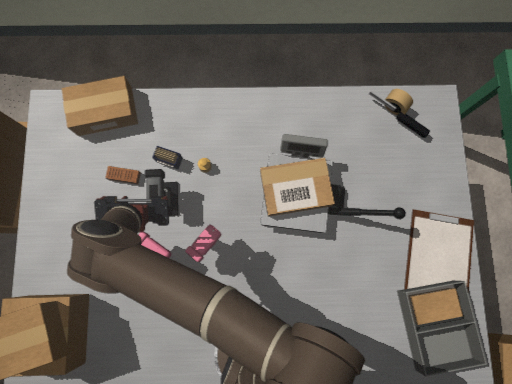

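Run:
```python
from h import *
R=Ro.from_euler("xyz",[-1.555,-.445,-.024]).as_matrix();P=np.array([484.7,288.7,279.4])
for c,n,(x0,y0,x1,y1) in(("top","t1",(80,150,230,260)),("side","s1",(120,90,270,200))):
    im=cv2.imread(f"pics/{n}.png")[y0:y1,x0:x1];im=cv2.resize(im,None,fx=5,fy=5,interpolation=cv2.INTER_CUBIC)
    for o,col in(((0,0,0),(0,255,0)),((0,0,43.5),(0,255,255)),((0,0,-43.5),(255,255,0))):
        q=proj(c,P+R@np.array(o,float))[0]; q=((q-[x0,y0]+.5)*5-.5).astype(int); cv2.circle(im,tuple(map(int,q)),4,col,1)
    cv2.imwrite(f"pics/{n}z.png",im)
```

```text
(no output)
```

View pics/t1z.png

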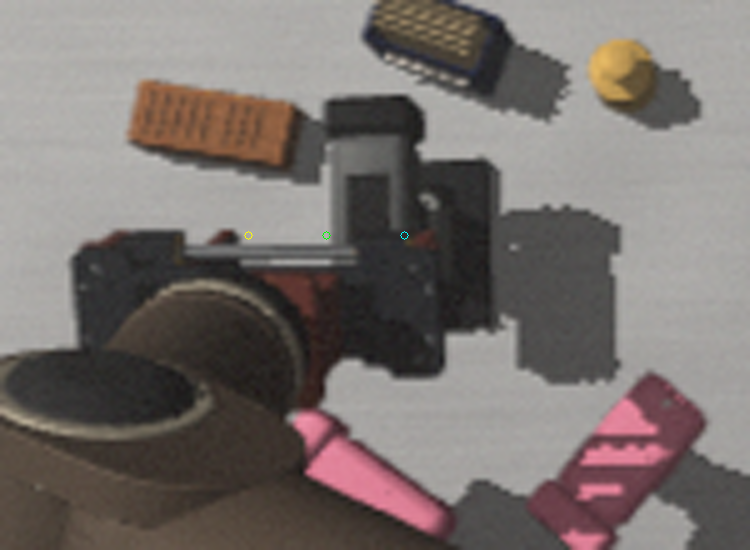

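View pics/s1z.png

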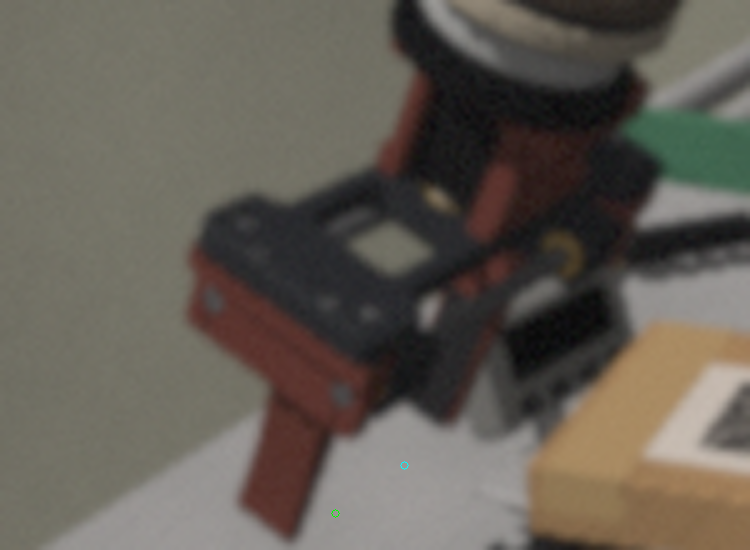

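```bash
python3 -m pendant '[[[-1,2,0.1],[0,-0.04,0],8.7],[[-2,4,0.1],[0,-0.04,0],8.7],[[-2.3,7,0.1],[0,-0.04,0],8.7],[[-2.3,8,0.1],[0,-0.04,0],8.7]]' | tail -5; python3 -c "
from h import *
T=toolR(0.02,-.45)@np.diag([-1,1,-1])
rel([533.6,291,122.6],T)
q=camera('top');cv2.imwrite('pics/t2.png',cv2.resize(q[150:260,80:230,::-1],None,fx=5,fy=5,interpolation=2));q=camera('side');cv2.imwrite('pics/s2.png',cv2.resize(q[150:330,80:280,::-1],None,fx=4,fy=4,interpolation=2))
"
```

```text
time_s: 5.62
eef_pos: [498.0, 289.4, 193.9]
tcp_rot: [-1.572, -0.442, 0.01]
ft_force: [-0.0, -1.2, 0.2]
grip_width: 87.2
t 5.62 pos [498.  289.4 193.9] q [ 0.23  0.4  -1.28  2.02  0.96  0.97  0.04] F [-0.  -1.2  0.2] g 87.2
shift cm [0.17 7.97 0.14] rotvec [ 0.006 -0.009 -0.008] dist 7.97 ang 0.013
```

View pics/s2.png

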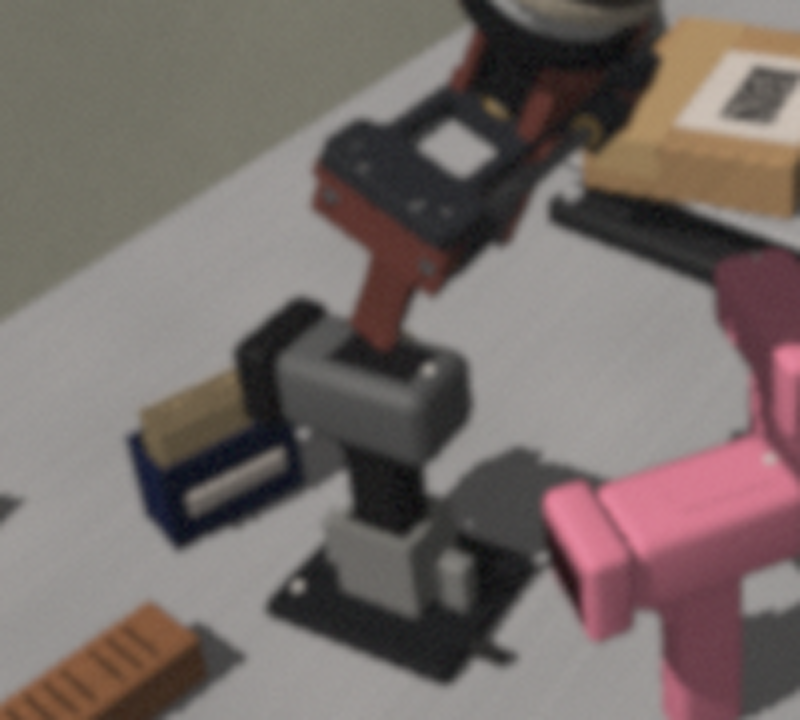

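View pics/t2.png

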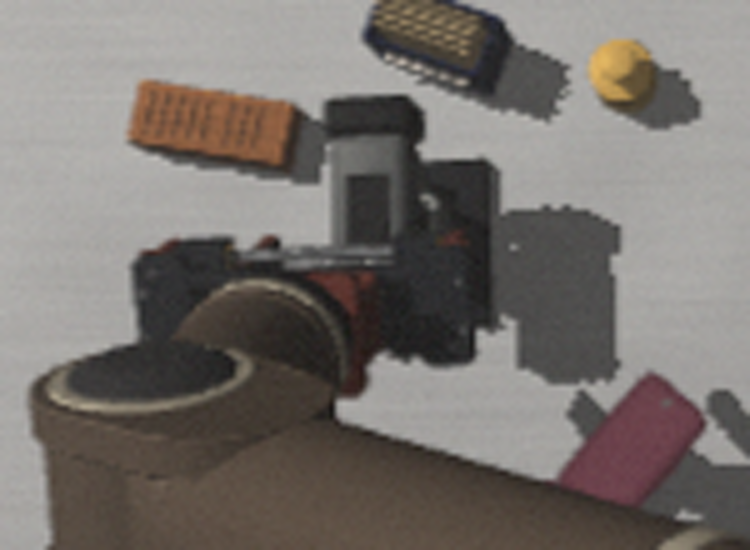

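```bash
python3 -m pendant '[[[0.1,2.5,0.1],[0,0,0],8.7],[[0.2,5,0.1],[0,0,0],8.7],[[0.2,7,0.1],[0,0,0],8.7],[[0.2,8,0.1],[0,0,0],8.7],[[0.2,8,0.1],[0,0,0],8.7]]' | tail -5; python3 -c "
from h import *
T=toolR(0.02,-.45)@np.diag([-1,1,-1])
rel([533.6,291,122.6],T)
q=camera('top');cv2.imwrite('pics/t3.png',cv2.resize(q[150:260,80:230,::-1],None,fx=5,fy=5,interpolation=2));q=camera('side');cv2.imwrite('pics/s3.png',cv2.resize(q[150:330,80:280,::-1],None,fx=4,fy=4,interpolation=2))
"
```

```text
time_s: 6.13
eef_pos: [534.7, 292.2, 125.3]
tcp_rot: [-1.571, -0.444, 0.012]
ft_force: [-0.3, -0.4, 0.1]
grip_width: 87.2
t 6.13 pos [534.7 292.2 125.3] q [ 0.12  0.53 -1.13  2.03  1.15  0.92 -0.08] F [-0.3 -0.4  0.1] g 87.2
shift cm [-0.21  0.19 -0.12] rotvec [ 0.004 -0.007 -0.006] dist 0.31 ang 0.01
```

View pics/s3.png

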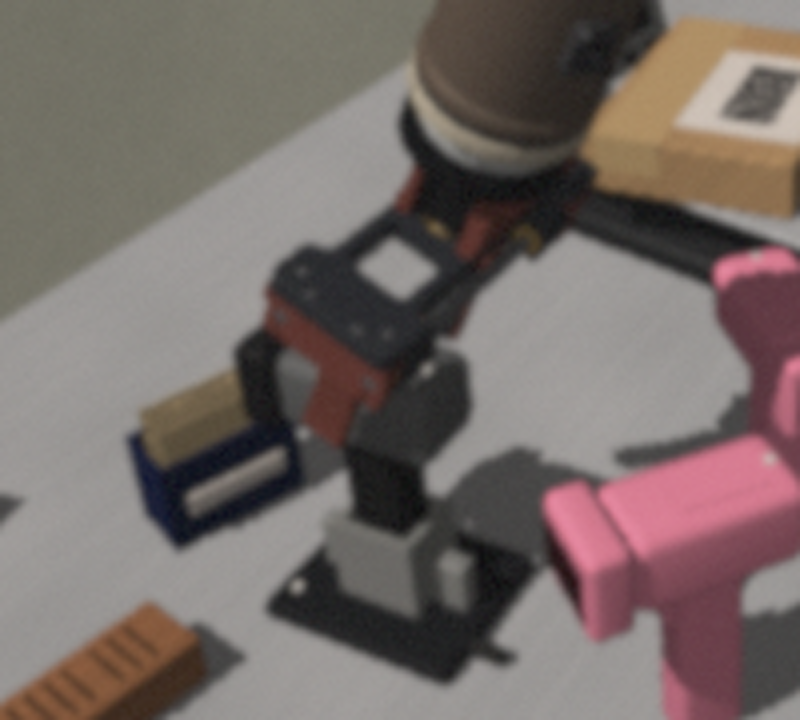

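View pics/t3.png

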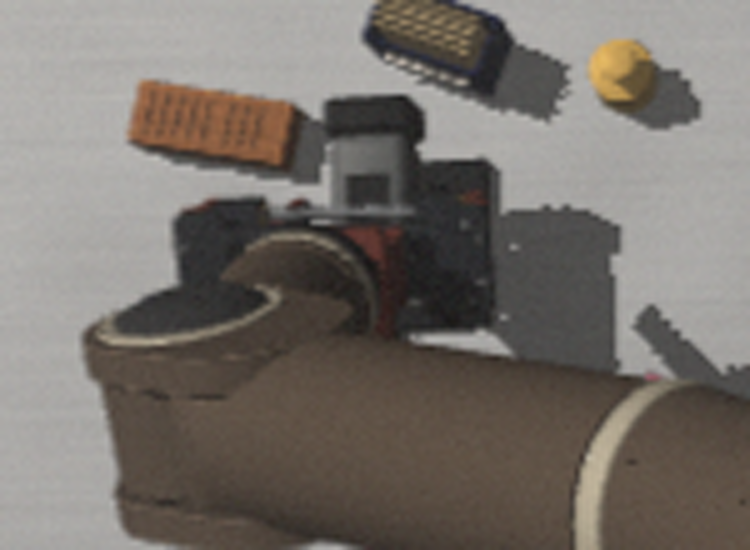

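```bash
python3 -m pendant '[[[0,0,0],[0,0,0],4],[[0,0,0],[0,0,0],4],[[0,0,0],[0,0,0],4],[[0,0,0],[0,0,0],4],[[0,0,0],[0,0,0],4]]' 50; python3 -m pendant '[[[0,0,0],[0,0,0],4],[[0,0,0],[0,0,0],4]]' 50;  python3 -c "
from h import *
T=toolR(0.02,-.45)@np.diag([-1,1,-1])
rel([535,292,215],T)"
```

```text
time_s: 6.65
eef_pos: [534.4, 292.6, 126.3]
tcp_rot: [-1.571, -0.446, 0.014]
ft_force: [-0.6, 0.3, 0.3]
grip_width: 57.2
time_s: 6.82
eef_pos: [534.4, 292.8, 126.0]
tcp_rot: [-1.571, -0.445, 0.014]
ft_force: [-0.3, 0.7, 1.1]
grip_width: 50.1
t 6.82 pos [534.4 292.8 126. ] q [ 0.11  0.53 -1.13  2.03  1.15  0.92 -0.08] F [-0.3  0.7  1.1] g 50.1
shift cm [ 3.89 -8.   -0.09] rotvec [ 0.003 -0.005 -0.005] dist 8.9 ang 0.007
```

```bash
python3 -m pendant '[[[0,0,0],[0,0,0],4],[[0,0,0],[0,0,0],4],[[0.65,-1.35,0],[0,0,0],4],[[1.3,-2.7,0],[0,0,0],4],[[2.2,-4.5,0],[0,0,0],4]]' 50; python3 -m pendant '[[[1,-2.1,0],[0,0,0],4],[[2,-4.1,0],[0,0,0],4],[[3,-6.2,0],[0,0,0],4],[[4,-8.3,0],[0,0,0],4],[[4.3,-9,0],[0,0,0],4]]';  python3 -c "
from h import *
T=toolR(0.02,-.45)@np.diag([-1,1,-1])
rel([535,292,270],T)
q=camera('top');cv2.imwrite('pics/t4.png',q[:,:,::-1]);q=camera('side');cv2.imwrite('pics/s4.png',cv2.resize(q[100:300,80:280,::-1],None,fx=3,fy=3,interpolation=2))
"
```

```text
time_s: 7.23
eef_pos: [533.7, 291.8, 174.7]
tcp_rot: [-1.573, -0.442, 0.015]
ft_force: [0.1, 0.1, -1.2]
grip_width: 49.6
time_s: 7.65
eef_pos: [535.3, 293.4, 278.2]
tcp_rot: [-1.57, -0.447, 0.014]
ft_force: [0.3, -0.1, -2.4]
grip_width: 50.0
t 7.65 pos [535.3 293.4 278.2] q [ 0.32  0.37 -1.35  1.84  0.84  1.08  0.26] F [ 0.3 -0.1 -2.4] g 50.0
shift cm [-0.38  0.73 -0.14] rotvec [ 0.002 -0.006 -0.003] dist 0.84 ang 0.007
```

View pics/s4.png

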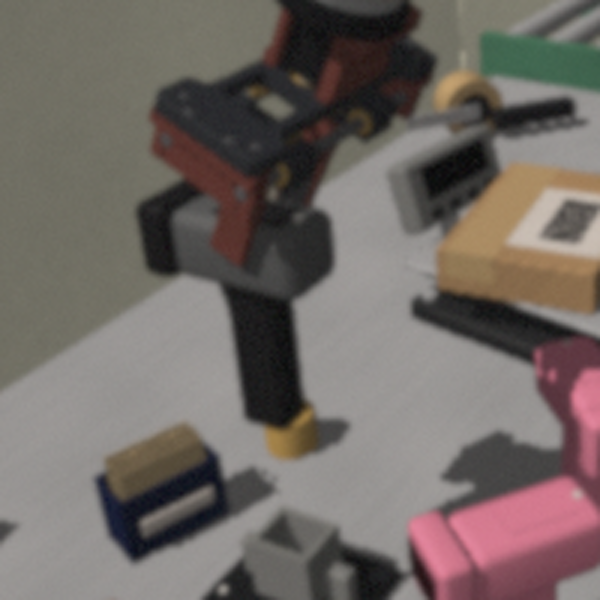

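```bash
cat >> h.py <<'E'
Rg=toolR(.014,-.445)@np.diag([-1,1,-1]); Pg=np.array([534.4,292.8,126.]); SC=np.array([527.3,291.5,145.])
o_t=Rg.T@(SC-Pg); R_ts=Rg.T@Ro.from_euler("z",.02).as_matrix()
BAR=np.array([514.5,-157.7,107.9])
def scn(yaw,pitch): return Ro.from_euler("z",yaw).as_matrix()@Ro.from_euler("y",pitch).as_matrix()
def tgt(head,yaw,pitch):
    R=scn(yaw,pitch)@R_ts.T; return np.array(head)-R@o_t,R
def final(yaw,pitch,d):
    n=scn(yaw,pitch)[:,0]; return BAR-n*(69+d)
def chk():
    s=state();R=Ro.from_euler("xyz",s["tcp_rot"]).as_matrix();S=R@R_ts;h=s["eef_pos"]+R@o_t;w=h+69*S[:,0]
    print("head",h.round(1),"nosedown deg",np.degrees(np.arcsin(-S[2,0])).round(1),"bar in win",(S.T@(BAR-w)).round(1),"yang",np.arccos(abs(S[:,1]@[-np.sin(.139),np.cos(.139),0])).round(3))
E
python3 -c "
from h import *
f=final(.1,.96,110);print(f)
rel(*tgt(f+[0,0,0],.1,.96)); rel(*tgt([440,120,310],.05,.4)); chk()"
```

```text
[ 412.35279527 -167.94890629  254.53529073]
t 7.75 pos [535.1 292.7 276.3] q [ 0.32  0.37 -1.34  1.84  0.84  1.08  0.26] F [ 0.1 -0.7 -2.5] g 49.6
shift cm [-14.31  -2.59 -45.88] rotvec [-0.008 -0.087  0.96 ] dist 48.13 ang 0.964
t 7.75 pos [535.1 292.7 276.3] q [ 0.32  0.37 -1.34  1.84  0.84  1.08  0.26] F [ 0.1 -0.7 -2.5] g 49.6
shift cm [ -8.28  -5.45 -17.03] rotvec [ 0.005 -0.031  0.401] dist 19.7 ang 0.402
head [528.  291.4 295.3] nosedown deg -0.1 bar in win [ -91.3 -448.7 -187.3] yang 0.12
```

```bash
python3 -m pendant '[[[-1.5,-1,-3],[0,0,0.08],4],[[-3,-2.2,-6.5],[0,-0.01,0.16],4],[[-5,-3.3,-10],[0,-0.02,0.24],4],[[-6.6,-4.4,-13.5],[0,-0.03,0.32],4],[[-8.3,-5.5,-17],[0,-0.03,0.4],4]]'; python3 -c "
from h import *
rel(*tgt([420,-30,310],.08,.75)); chk()"
```

```text
time_s: 8.17
eef_pos: [436.8, 119.6, 288.6]
tcp_rot: [-1.578, -0.04, 0.044]
ft_force: [0.7, -1.1, -2.2]
grip_width: 50.0
t 8.17 pos [436.8 119.6 288.6] q [ 0.88  0.23 -1.43  1.82  0.27  1.26  0.99] F [ 0.7 -1.1 -2.2] g 50.0
shift cm [ -3.1   -0.28 -14.79] rotvec [-0.001 -0.032  0.345] dist 15.11 ang 0.346
head [437.8 118.6 308.8] nosedown deg 23.2 bar in win [  68.7 -278.7 -161.1] yang 0.09
```

```bash
python3 -m pendant '[[[-0.6,0,-2.9],[0,0,0.07],4],[[-1.2,0,-5.8],[0,-0.01,0.14],4],[[-1.8,0,-8.7],[0,-0.02,0.21],4],[[-2.4,0,-11.7],[0,-0.03,0.28],4],[[-3.1,-0.3,-14.8],[0,-0.03,0.34],4]]'; python3 -c "
from h import *
rel(*tgt([412,-168,300],.1,.96)); chk()"
```

```text
time_s: 8.58
eef_pos: [413.1, -30.1, 290.2]
tcp_rot: [-1.575, 0.302, 0.071]
ft_force: [0.3, 0.1, -2.5]
grip_width: 50.0
t 8.58 pos [413.1 -30.1 290.2] q [ 0.89  0.46 -1.29  1.67  0.34  1.64  1.19] F [ 0.3  0.1 -2.5] g 50.0
shift cm [ -1.93   1.39 -13.65] rotvec [-0.01  -0.022  0.213] dist 13.86 ang 0.215
head [420.8 -30.7 309. ] nosedown deg 42.8 bar in win [ 129.  -133.7  -90.8] yang 0.062
```

```bash
python3 -m pendant '[[[-0.4,0,-2.9],[0,0,0.03],4],[[-0.8,0,-5.8],[0,0,0.06],4],[[-1.2,0.5,-8.7],[0,-0.02,0.1],4],[[-1.6,1,-11.5],[0,-0.02,0.15],4],[[-1.9,1.4,-13.7],[0,-0.02,0.21],4]]'; python3 -c "
from h import *
rel(*tgt(final(.1,.96,110),.1,.96)); chk()"
```

```text
time_s: 9.0
eef_pos: [400.5, -169.3, 282.6]
tcp_rot: [-1.567, 0.511, 0.09]
ft_force: [0.3, -0.7, -2.7]
grip_width: 49.9
t 9.0 pos [ 400.5 -169.3  282.6] q [ 0.9   0.58 -1.1   1.54  0.44  1.85  1.41] F [ 0.3 -0.7 -2.7] g 49.9
shift cm [2.23 3.89 0.12] rotvec [-0.011 -0.003  0.004] dist 4.49 ang 0.012
head [ 412.  -169.5  299.4] nosedown deg 54.8 bar in win [147.    0.9 -26.3] yang 0.048
```

```bash
python3 -c "
from h import *
print(state()['joint_pos'])
rel(*tgt(final(.1,.9,110),.1,.9)); chk()
for c in('top','side'):
  q=camera(c);cv2.imwrite(f'pics/{c}5.png',q[:,:,::-1])
"
```

```text
[ 0.89660113  0.57994814 -1.09591231  1.53781979  0.43800473  1.849867
  1.40622433]
t 9.0 pos [ 400.5 -169.3  282.6] q [ 0.9   0.58 -1.1   1.54  0.44  1.85  1.41] F [ 0.3 -0.7 -2.7] g 49.9
shift cm [1.91 4.88 0.11] rotvec [-0.011 -0.004 -0.056] dist 5.24 ang 0.057
head [ 412.  -169.5  299.4] nosedown deg 54.8 bar in win [147.    0.9 -26.3] yang 0.048
```

View pics/side5.png

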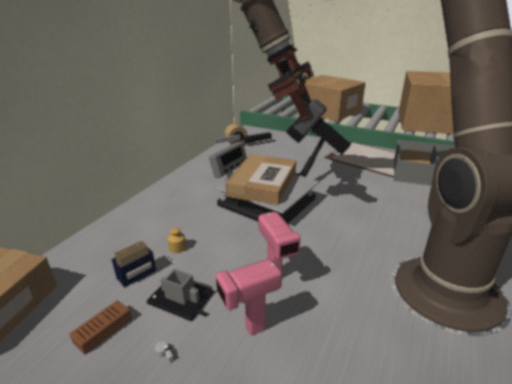

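View pics/top5.png

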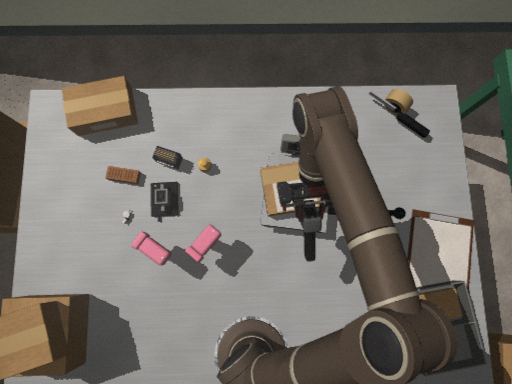

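```bash
python3 -m pendant '[[[0.3,0.8,0],[0,0,-0.03],4],[[0.9,2,0],[0,0,-0.06],4],[[1.4,3.5,0.1],[-0.01,0,-0.06],4],[[1.9,4.9,0.1],[-0.01,0,-0.06],4],[[1.9,4.9,0.1],[-0.01,0,-0.06],4]]'; python3 -c "
from h import *
rel(*tgt(final(.1,.9,110),.1,.9)); chk()
for c in('top','side'):
  q=camera(c);cv2.imwrite(f'pics/{c}6.png',q[:,:,::-1])
"
```

```text
time_s: 9.52
eef_pos: [392.5, -165.5, 230.0]
tcp_rot: [-1.576, 0.449, 0.094]
ft_force: [-0.7, 0.9, -2.5]
grip_width: 49.9
t 9.52 pos [ 392.5 -165.5  230. ] q [ 0.94  0.57 -1.11  1.67  0.46  1.69  1.39] F [-0.7  0.9 -2.5] g 49.9
shift cm [ 0.   -0.08 -0.33] rotvec [ 0.    -0.     0.006] dist 0.34 ang 0.006
head [ 403.  -165.6  247.4] nosedown deg 51.2 bar in win [109.8  -3.3  -0.2] yang 0.039
```

Run:
```python
from h import *
s=state();R=Ro.from_euler("xyz",s["tcp_rot"]).as_matrix();S=R@R_ts;h=s["eef_pos"]+R@o_t
Ls=[((-47,-25,-23,44,25,23),(0,0,255)),((44,-28,-25,68,28,25),(0,255,255)),((-18,-14,-133,18,14,-23),(0,255,0))]
for c,(x0,y0,x1,y1) in(("top",(240,140,360,270)),("side",(200,80,360,220))):
    k=5 if c=="side" else 4.6
    im=cv2.resize(cv2.imread(f"pics/{c}6.png")[y0:y1,x0:x1],None,fx=k,fy=k,interpolation=2)
    raw=im.copy()
    for (lx,ly,lz,hx,hy,hz),col in Ls:
        C=np.array([[x,y,z] for x in(lx,hx) for y in(ly,hy) for z in(lz,hz)],float)
        q=((proj(c,C@S.T+h)-[x0,y0]+.5)*k-.5).astype(int)
        for i in range(8):
            for j in(1,2,4):
                if not i&j: cv2.line(im,tuple(map(int,q[i])),tuple(map(int,q[i|j])),col,1)
    for X in(BAR,h+S[:,0]*69):
        q=((proj(c,X)[0]-[x0,y0]+.5)*k-.5).astype(int);cv2.circle(im,tuple(map(int,q)),4,(255,0,255),2)
    cv2.imwrite(f"pics/{c}6o.png",im)
    cv2.imwrite(f"pics/{c}6r.png",raw)
```

```text
(no output)
```

View pics/side6o.png

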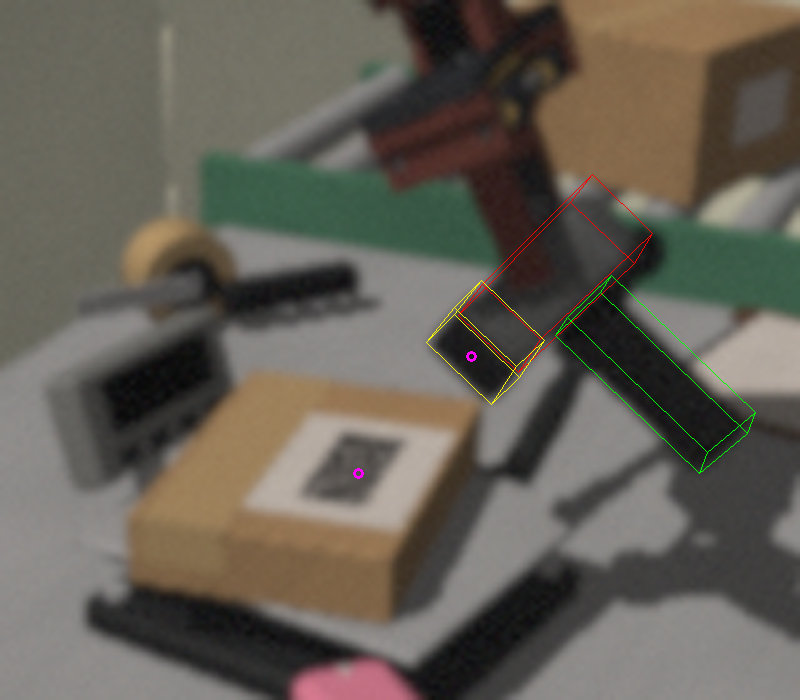

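View pics/top6o.png

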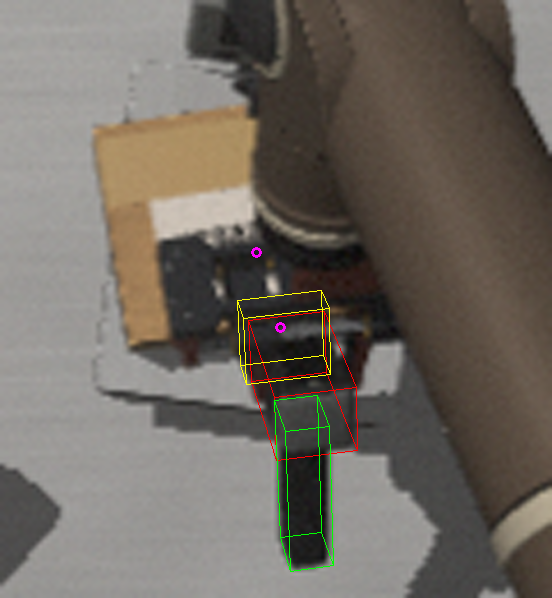

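View pics/side6r.png

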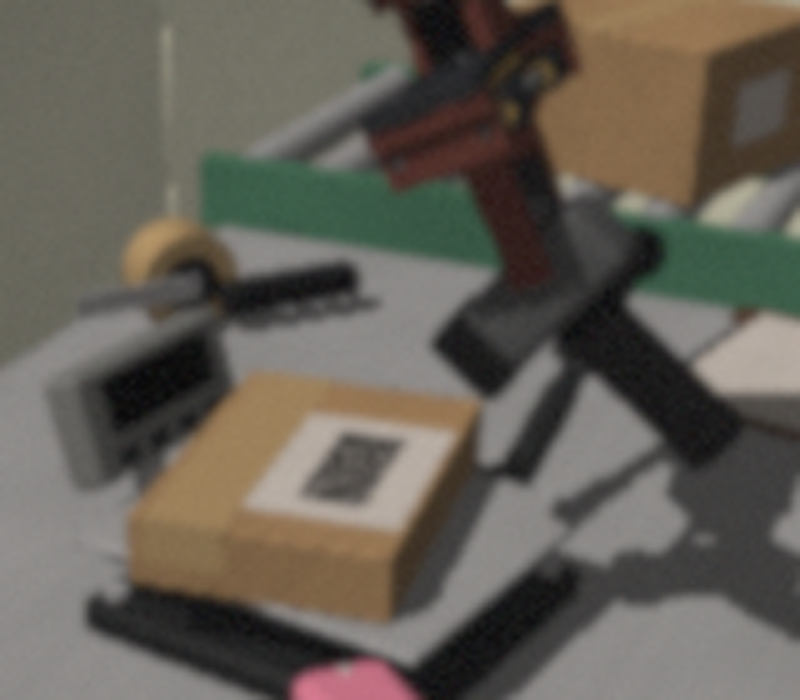

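```bash
python3 -m pendant '[[[0,0,-0.2],[0,0,0],4],[[0,0,-0.2],[0,0,0],4],[[0,0,-0.2],[0,0,0],4],[[0,0,-0.2],[0,0,0],4],[[0,0,-0.2],[0,0,0],4]]'; python3 -m pendant '[[[0,0,0],[0,0,0],4],[[0,0,0],[0,0,0],4],[[0,0,0],[0,0,0],4]]'; python3 -c "
from h import *
s=state();print(s['joint_pos'].round(3),s['joint_velocities'].round(3));chk()
for c in('top','side'): 
  camera(c);print(c,[(np.round(d['extent']).tolist(),round(d['p'],2)) for d in find_in(c,'barcode')[:2]])
chk();print(job_done())"
```

```text
time_s: 10.03
eef_pos: [394.9, -167.6, 233.2]
tcp_rot: [-1.577, 0.445, 0.093]
ft_force: [-0.1, 0.4, -1.8]
grip_width: 49.8
time_s: 10.28
eef_pos: [394.7, -167.6, 233.0]
tcp_rot: [-1.577, 0.445, 0.093]
ft_force: [0.5, 0.6, -1.8]
grip_width: 49.8
[ 0.944  0.571 -1.11   1.658  0.461  1.692  1.396] [ 0.001  0.     0.002  0.001 -0.002 -0.002  0.001]
head [ 405.  -167.7  250.5] nosedown deg 51.0 bar in win [111.   -0.8  -4.3] yang 0.04
top [([257.0, 163.0, 313.0, 218.0], 0.61)]
side [([227.0, 154.0, 297.0, 203.0], 0.97)]
head [ 405.  -167.7  250.5] nosedown deg 51.0 bar in win [111.   -0.8  -4.2] yang 0.04
the job is handed in; nothing more can be done
None
```

I drew the scanner out of its stand, turned it nose-down over the parcel, and handed the job in at about 10.5 s with the arm holding still at 50 N of grip. No verdict came back, so the figures below are my own last checks, worked out from the measured tool pose and the estimated grasp.

| Check | Last value | Limit |
|---|---|---|
| Nose below level | 51° | 45° or more |
| Barcode ahead of the window | 111 mm | 50 to 200 mm |
| Barcode off-centre across the width | about 1 mm | 30 mm |
| Barcode off-centre the other way | about 4 mm | 20 mm |
| Scanner width against the row of bars | 0.04 rad | 0.4 rad |
| Head above the platform | about 185 mm | 110 mm or more |
| Joint speeds | about zero | (scanner must be still) |

- **Camera checks:** before the last small correction, the scanner model drawn over the side picture matched to about 1–2 pixels. In the top picture most of the head was hidden behind the arm, so that view confirmed little beyond the handle. I saw no sign that the parcel, the lift lever or the loose items had moved, but I did not measure them again.
- **Disagreement:** the two cameras differed by about 4–7 mm on where the stand was, which the grip absorbed.
- **Joint limit:** joint 6 came up against its limit on the way, reading 1.8499 against 1.85. I then eased the nose angle back, and it finished at 1.69.
- **Re-turned gripper:** I had to turn the gripper half a turn above the stand before grasping, because the last joint was close to its limit.

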